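# Shift the bench winder into third gear

## Task

Put the bench winder into third gear: bring its gear lever into the cross channel of the H-shaped gate, push it across to the right, then forward until it is fully home in the third slot (far right, seen from the robot), and take the hand away. Push the knob gently with the fingertips or the outside of the fingers, do not pinch or grip it, and leave the model, the jar and the bobbin where they stand.

Things in the scene. Friction and masses are not known exactly. Their poses are not given: they have to be found in the camera images.
- winder: Fixed grey bench winder; its console is 220 (x) x 200 (y) x 110 mm high. Origin: on the table under the console's centre, 30 mm below the lever's pivot. x: forward (roughly away from the robot), y: left, z: up. A grey headstock 115 mm high adjoins the console at y = 100 to 190 mm, and a steel drum beyond it reaches y = 334 mm.
- gate (a point): Centre of the H gate, on the aluminium top plate; axes as winder. Two slots along x at y = +18 and -18 mm are joined by a cross channel along y at x = 0; all 16 mm wide, corners rounded. 1 to 4 raised pips number the slots: first far left (+x,+y), second near left, third far right (+x,-y), fourth near right. The lever's 10 mm rod crosses only with lever_along within 0.035 rad of 0.
- knob: Black round upright handle on the lever, 32 mm across, 68 mm tall. Origin: its centre, 170 mm from the pivot, so about 0.2 m above the table. It leans with the lever; z points along the lever, outwards. Fully in third it stands 50 mm forward and 36 mm right of the winder's origin. The lever has no springs, stays where it is left, needs 1.5 to 3 N at the knob; its end stops give a little.
- lever_across (a joint): Sideways angle of the lever, rad: -0.22 fully left (first, second slots; it starts here), +0.22 fully right (third, fourth), 0 middle of the channel. A point of the lever at height h above the pivot is at y = -h tan(angle) in the winder's frame.
- lever_along (a joint): Fore-and-aft angle of the lever, rad: +0.30 forward end of a slot (first, third), -0.30 near end (second, fourth), 0 in the cross channel. Starts anywhere along the left-hand slots. A point of the lever at height h above the pivot is at about x = h tan(angle) in the winder's frame.
- model: Bystander, loose: pink bristly model on a round black base, 84 mm across and 117 mm tall overall. Origin: centre of its underside. Stands to the right of the console.
- jar: Bystander, loose: clear jar with a white cap, 60 mm across, 75 mm tall. Origin: centre of its underside. Stands to the right of the console.
- bobbin: Bystander, loose: empty white bobbin, 38 mm across, 40 mm tall, standing on end on top of the headstock, 115 mm above the table. Origin: centre of its underside.

How it is judged:
On the way:
1. the lever is across at the right-hand end of the cross channel (value of joint lever_across above 0.12 rad and value of joint lever_along between -0.15 and 0.15 rad).
At the end, for the whole second after the job is handed in: The lever rests in the third slot: lever_across above 0.17 rad and lever_along above 0.25 rad (of 0.30), not moving; model, jar and bobbin within 30 mm of where they started (value of joint lever_across above 0.17 rad and value of joint lever_along above 0.25 rad and velocity of joint lever_along between -0.05 and 0.05 rad/s and distance of each of model, jar, bobbin from where it was at the start of the episode below 0.03 m); the robot touches nothing.
It fails at once if the fingers press on the winder or its lever with more than 35 N, as a pinch does (contact force between the fingers and winder above 35 N).
It fails at once if the model stand is moved by more than 30 mm or lifted (distance of model from where it was at the start of the episode above 0.03 m).
It fails at once if the jar is moved by more than 30 mm or lifted (distance of jar from where it was at the start of the episode above 0.03 m).
It fails at once if the bobbin is moved by more than 30 mm or lifted (distance of bobbin from where it was at the start of the episode above 0.03 m).
It also fails if it takes over 69 s, if anything falls off the work surface, if the arm or the gripper's body presses on something with over 40 N, if the wrist force passes 120 N, or if a joint passes its speed limit or range.

## Robot

A 6-joint arm with a two-finger parallel gripper is mounted at the origin on the work surface. World frame = base frame: x ahead of the robot, y to its left, z up, the work surface at z = 0. Lengths are in m, angles in rad, forces in N, time in s.
With the tool pointing down it reaches from about 0.25 to 0.725 m from the base axis. Payload 4 kg.
Tool frame: the origin (TCP) lies on the centre line of the jaws, within the pads' length; the fingertips stand 14 mm ahead of it and the grasp point (between the pads) lies 5 mm behind it; z points along the fingers, x is the direction in which the jaws open and shut, and the axes are right-handed (so a half turn about z gives the same grasp; the last joint's range is limited). The gripper opens to 85 mm and grips with 20 to 120 N. Pads are 22 mm wide; open, the fingers measure 114 mm over their backs; the gripper's body (76 mm by 85 mm) begins 54 mm behind the grasp point. The pads swing forward as they close: fully open they stand 13 mm farther back than shut.
Start: joints at [-1.24, 0.241, 0.005, 1.335, 0, 1.571], TCP at [0.162, -0.473, 0.245] pointing down, gripper open.
Joint ranges: [-2.72, 2.72], [-1.05, 1.87], [-1.09, 1.28], [-1.99, 2.15], [-1.42, 1.44], [-3.14, 3.14]. Speed limits (rad/s): [2.79, 2.79, 3.14, 3.14, 3.14, 3.14].

## Interface

Orientations are given as a unit quaternion [x, y, z, w].
In Python, from workcell import get_obs, optics, ticket gives the robot as it stands.
- The arm moves only by the shell command python3 -m inch 'ROWS'. ROWS is JSON, a list that holds one entry, the list of rows, each a list of 5 numbers: the finger opening in cm, from 0 to 8.54, then the shift along the tool's x, y, z in cm, then the turn about the tool's z in degrees. In form: [[[fingers, dx, dy, dz, roll], ...]]. A call has exactly 5 rows; each row is the pose to reach, as a shift and turn from the pose measured when the call began, along the tool's axes at that moment; what a row does not reach only later rows make up. A row lasts 1/8 s, in which the tool goes at most 62.5 mm and 10.7 degrees, less where a joint would pass 70% of its speed; a pose out of reach is approached as far as the arm can. A call with a gripper value outside its range is refused whole. The fingers move at their own pace and stop on an object; the grip force is fixed at half the most. Time passes only in rows, so rows that repeat a pose let the fingers close, or fill a call up. It gives the time, the measured TCP pose, the force and the opening at its end, in the units of the state.
- get_obs(): the state, without advancing time (a new reading comes with each control period).
- optics.camera(name): name is "scene" or "top" or "wrist"; returns (picture, depth): 400x640x3 uint8, red, green, blue; 400x640 float32, m along the optical axis (not along the pixel's ray), 0 where there is no reading.
- optics.camera_info(name): a dict with "vfov" (degrees; the focal length in pixels is half the picture's height over the tangent of half this angle, whatever the lens; pixels are square), "cx", "cy" (the principal point, pixels), "R" (3x3) and "t" (3): a world point X has camera coordinates R X + t. Camera axes: x right, y down, z forward; pixel columns grow to the right and rows downward; lengths in m; the calibration is good to about 2 mm. A picture is of the moment at which its call begins: read the wrist's pose just before it. camera_info takes no time and is no camera call; for the wrist camera it gives the pose at the moment of the call.
- ticket.job_done(): hands the job in, once; it reports no verdict.
The state is a dict: "clock": time; "joint_pos": joint angles; "joint_vel": joint speeds; "tau": joint torques, N m; "eef_pos": TCP position; "tool_rot": TCP orientation; "ft_force": force on the tool from outside, world axes, zero at the start; "ft_torque": the same for the moment, N m; "grip_width": finger opening in m.
Only numpy, scipy, OpenCV 4.12 (cv2) and the standard library are available. Lean on these libraries where they do the work, as an engineer would, in place of code of your own. Each camera call takes 0.05 s, during which the arm holds its last target.

## Working session

There is one attempt and no reset: what is moved stays moved. The work goes in short steps, Python scripts to look and compute and a shell command to move; the robot and the scene stay as the last step left them, time stands still between calls to the robot, and variables do not carry over. Pictures are saved under pics/ and viewed, and the job is handed in when it is done.

```bash
mkdir -p pics; ls; python3 - <<'E'
from workcell import get_obs, optics
import cv2
print(get_obs())
for n in ("scene","top","wrist"):
    p,d=optics.camera(n); cv2.imwrite(f"pics/{n}0.png",p[:,:,::-1]); i=optics.camera_info(n); print(n,i)
    import numpy as np; np.save(f"pics/{n}0.npy",d)
E
```

```text
pics
{'clock': 0.0, 'joint_pos': array([-1.23999941e+00,  2.41434681e-01,  3.72813097e-03,  1.33518539e+00,
       -6.57579482e-07,  1.57076232e+00]), 'joint_vel': array([-1.17253656e-05,  1.15129766e-03,  5.27149050e-04,  8.38090256e-05,
        9.35532009e-04, -2.62485052e-04]), 'tau': array([ 1.50885185e-04, -3.72316682e+01,  2.52409637e+01,  1.68047554e-02,
        8.11609834e-05,  9.75903390e-06]), 'eef_pos': array([ 0.16220482, -0.47232875,  0.24440357]), 'tool_rot': array([ 8.13888060e-01, -5.81020764e-01, -8.52968856e-04, -6.08559682e-04]), 'ft_force': array([-0.65985729,  0.39718409, -1.32045503]), 'ft_torque': array([-0.00843943,  0.02486978,  0.0067441 ]), 'grip_width': 0.0853411226593622}
scene {'vfov': 51.85335485238992, 'cx': 316.28665484785057, 'cy': 194.66177654432886, 'R': array([[ 0.60315745,  0.79755758, -0.01014865],
       [ 0.49025702, -0.38073606, -0.78402047],
       [-0.62916543,  0.46791234, -0.620652  ]]), 't': array([-0.35883633, -0.15823759,  1.31308116])}
top {'vfov': 43.18722678520883, 'cx': 323.853163313707, 'cy': 200.09570065334395, 'R': array([[-0.00319457, -0.99986089, -0.01637086],
       [-0.99594667,  0.00465279, -0.08982532],
       [ 0.08988899,  0.01601755, -0.99582298]]), 't': array([0.03289122, 0.57704078, 1.01793012])}
wrist {'vfov': 58.684477895330154, 'cx': 322.7447688945357, 'cy': 196.03013423091886, 'R': array([[ 0.32503377, -0.94569898, -0.00254757],
       [-0.9027533 , -0.31107383,  0.29710192],
       [-0.28176146, -0.09426833, -0.95484237]]), 't': array([-0.49792999, -0.03931034,  0.37958665])}
```

View pics/scene0.png

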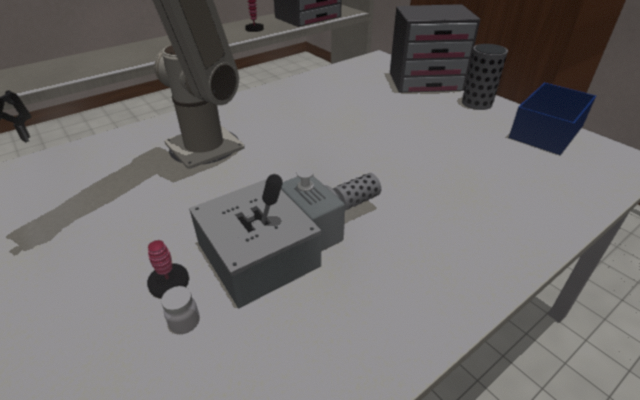

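View pics/top0.png

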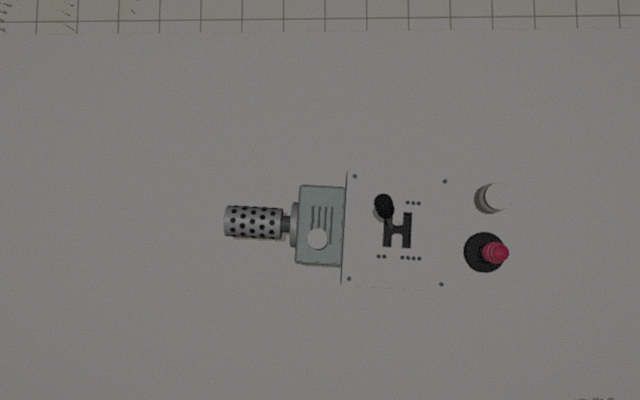

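View pics/wrist0.png

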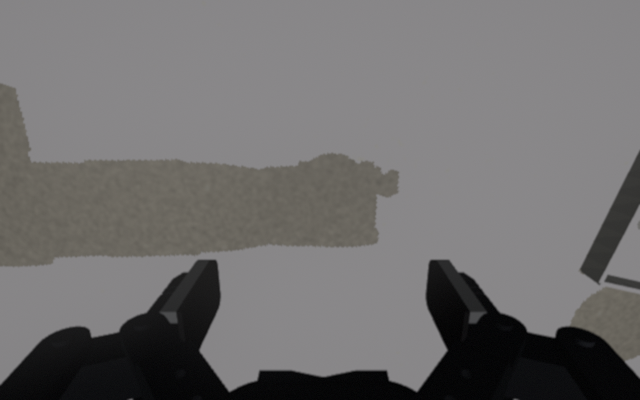

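The scene view shows the lever forward in the left slot, which is first gear. In the top view the knob is at about (384,206), the H gate at (398,230), and the plate screws at (354,176), (445,181), (441,284) and (349,279). The jar is at (492,197) and the model at (487,252). Next I'll measure these.

```bash
cat > h.py <<'E'
import numpy as np, cv2
from workcell import get_obs, optics
def K(i): return 200/np.tan(np.radians(i["vfov"]/2))
def ray(i,u,v,z):
    f=K(i); c=-i["R"].T@i["t"]; r=i["R"].T@np.array([(u-i["cx"])/f,(v-i["cy"])/f,1]); return c+r*(z-c[2])/r[2]
def cloud(i,d):
    f=K(i); v,u=np.mgrid[0:400,0:640]; P=np.stack([(u-i["cx"])/f*d,(v-i["cy"])/f*d,d],-1)
    return (P-i["t"])@i["R"]
def proj(i,X):
    f=K(i); c=i["R"]@np.asarray(X)+i["t"]; return c[0]/c[2]*f+i["cx"],c[1]/c[2]*f+i["cy"]
E
python3 - <<'E'
from h import *
i=optics.camera_info("top"); p=cv2.imread("pics/top0.png"); d=np.load("pics/top0.npy"); C=cloud(i,d)
g=p.max(2)
# screws refine
S=[]
for u,v in [(354,176),(445,181),(441,284),(349,279)]:
    w=np.clip(110-g[v-5:v+6,u-5:u+6].astype(float),0,None); w=(w>0.4*w.max())*w
    yy,xx=np.mgrid[v-5:v+6,u-5:u+6]; uu,vv=(w*xx).sum()/w.sum(),(w*yy).sum()/w.sum()
    S.append(ray(i,uu,vv,.11)); print(uu,vv,S[-1].round(4))
S=np.array(S); print("screw ctr",S.mean(0), "fwd",np.degrees(np.arctan2(*((S[0]+S[1]-S[2]-S[3])[[1,0]]))), "left",(S[0]-S[1]+S[3]-S[2]))
m=cv2.inRange(g,0,45); m[:, :376]=0;m[:,415:]=0;m[:190]=0;m[252:]=0
for nm,q in (("knob",(C[...,2]>.14)&(m>0)),("gate",(C[...,2]<.125)&(m>0)&(np.indices(g.shape)[0]>208))):
    pts=C[q]; print(nm,len(pts),pts.min(0).round(3),pts.max(0).round(3),np.median(pts,0).round(4))
    v,u=np.nonzero(q); 
    if nm=="gate": print(cv2.minAreaRect(np.c_[u,v].astype(np.float32)), [ray(i,*c,.11).round(4) for c in cv2.boxPoints(cv2.minAreaRect(np.c_[u,v].astype(np.float32)))])
print("plate z",np.median(C[250:275,360:430,2]))
i=optics.camera_info("scene"); p=cv2.imread("pics/scene0.png"); d=np.load("pics/scene0.npy"); Cs=cloud(i,d)
m=(p.max(2)<60); q=m&(Cs[...,2]>.15); q[:170]=0;q[215:]=0;q[:,:255]=0;q[:,290:]=0
pts=Cs[q]; print("knob scene",len(pts),pts.min(0).round(3),pts.max(0).round(3),pts.mean(0).round(4))
for z in np.arange(.14,.26,.01):
    s=pts[abs(pts[:,2]-z)<.005]
    if len(s): print(z.round(3),len(s),s.mean(0).round(4))
for nm,(a,b,c,e),z0 in (("jar",(180,218,470,520),.03),("model",(228,278,460,515),.03),("bobbin",(222,255,300,332),.14)):
    s=C[a:b,c:e].reshape(-1,3); s=s[s[:,2]>z0]; print(nm,len(s),np.percentile(s,2,0).round(3),np.percentile(s,98,0).round(3))
big=cv2.resize(cv2.imread("pics/top0.png")[160:300,330:520],None,fx=4,fy=4,interpolation=cv2.INTER_CUBIC); cv2.imwrite("pics/topz.png",cv2.convertScaleAbs(big,alpha=1.5))
E
```

```text
354.32241813602013 175.7707808564232 [ 0.6159 -0.029   0.11  ]
444.4516765285996 180.8481262327416 [ 0.6052 -0.1999  0.11  ]
440.7836644591612 283.9139072847682 [ 0.4116 -0.1883  0.11  ]
348.6549450549451 278.34065934065933 [ 0.4223 -0.0167  0.11  ]
screw ctr [ 0.51376495 -0.10846868  0.11      ] fwd -3.5231054707076215 left [0.02131994 0.3425486  0.        ]
knob 360 [ 0.483 -0.093  0.173] [0.57  0.014 1.066] [ 0.5487 -0.0736  0.2224]
gate 511 [ 0.48  -0.14   0.062] [ 0.547 -0.086  0.124] [ 0.5135 -0.1235  0.0676]
((396.888671875, 229.44947814941406), (26.699705123901367, 34.14656066894531), 2.602562189102173) [array([ 0.4826, -0.0813,  0.11  ]), array([ 0.5469, -0.0851,  0.11  ]), array([ 0.5443, -0.1354,  0.11  ]), array([ 0.4802, -0.1313,  0.11  ])]
plate z 0.10963834634006245
knob scene 424 [ 0.546 -0.388  0.15 ] [ 1.12  -0.062  0.687] [ 0.5663 -0.0834  0.2046]
0.15 6 [ 0.5472 -0.0872  0.1521]
0.16 5 [ 0.5482 -0.0868  0.157 ]
0.17 28 [ 0.5604 -0.0876  0.1716]
0.18 53 [ 0.5607 -0.0875  0.1801]
0.19 61 [ 0.5625 -0.0857  0.1901]
0.2 60 [ 0.5651 -0.0834  0.2002]
0.21 64 [ 0.5665 -0.0817  0.2102]
0.22 99 [ 0.5672 -0.0771  0.2207]
0.23 46 [ 0.5609 -0.0747  0.2267]
jar 821 [ 0.552 -0.335  0.036] [ 0.603 -0.283  0.078]
model 464 [ 0.451 -0.312  0.061] [0.487 0.014 1.066]
bobbin 334 [0.479 0.025 0.151] [0.513 0.059 0.158]
```

View pics/topz.png

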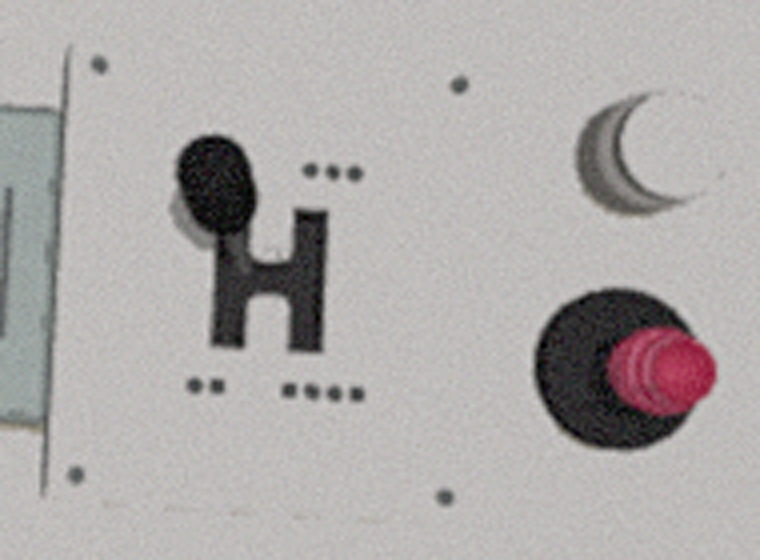

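```bash
cat >> h.py <<'E'
from scipy.spatial.transform import Rotation as Ro
O=np.array([.5138,-.1085]); yaw=np.radians(-3.52); F=np.array([np.cos(yaw),np.sin(yaw)]); L=np.array([-F[1],F[0]])
def st(goal=None):
    o=get_obs(); p=o["eef_pos"]; M=Ro.from_quat(o["tool_rot"]).as_matrix()
    r=p[:2]-O; print("t %.2f W-frame mm: fwd %.1f left %.1f z %.1f  toolx ang %.1f grip %.1f"%(o["clock"],r@F*1e3,r@L*1e3,p[2]*1e3,np.degrees(np.arctan2(M[1,0],M[0,0])),o["grip_width"]*1e3))
    f=o["ft_force"]; print("F fwd %.1f left %.1f up %.1f"%(f[:2]@F,f[:2]@L,f[2]),"j",o["joint_pos"].round(2))
    if goal is not None:
        G=np.r_[O+(goal[0]*F+goal[1]*L)/1e3,goal[2]/1e3]; a=np.degrees(np.arctan2(M[1,0],M[0,0]))
        print("need cm",(M.T@(G-p)*100).round(2),"roll",round(a-np.degrees(yaw),1))
E
python3 -m inch '[[[0,-2.3,-5.5,-2,-10],[0,-4.6,-11,-4,-20],[0,-6.9,-16.5,-5.5,-30],[0,-9.2,-22,-5.5,-40],[0,-11.5,-27.4,-5.5,-50]]]'
python3 -c "
from h import *
st((90,36,300))"
```

```text
clock: 0.78
eef_pos: [0.3853, -0.2734, 0.3]
tool_rot: [0.984, -0.18, -0.0, -0.001]
ft_force: [0.7, -0.5, 0.1]
grip_width: 0.0
t 0.78 W-frame mm: fwd -118.1 left -172.4 z 300.0  toolx ang -20.7 grip 0.0
F fwd 0.8 left -0.4 up 0.1 j [-0.62  0.17  0.06  1.46  0.    1.31]
need cm [ 1.372e+01 -2.607e+01  1.000e-02] roll -17.2
```

```bash
python3 -m inch '[[[0,2.7,-5.2,0,-6],[0,5.5,-10.4,0,-12],[0,8.2,-15.6,0,-17.2],[0,11,-20.8,0,-17.2],[0,13.7,-26.1,0,-17.2]]]'
python3 - <<'E'
from h import *
st((90,36,209))
p,d=optics.camera("top"); cv2.imwrite("pics/top1.png",cv2.convertScaleAbs(p[:,:,::-1],alpha=1.4))
p,d=optics.camera("scene"); cv2.imwrite("pics/scene1.png",cv2.resize(cv2.convertScaleAbs(p[80:330,130:450,::-1],alpha=1.4),None,fx=2,fy=2))
E
```

```text
clock: 1.4
eef_pos: [0.6069, -0.0763, 0.2997]
tool_rot: [1.0, -0.031, -0.0, -0.0]
ft_force: [0.7, 0.0, -0.1]
grip_width: -0.0002
t 1.40 W-frame mm: fwd 91.0 left 37.8 z 299.7  toolx ang -3.5 grip -0.2
F fwd 0.7 left 0.1 up -0.1 j [-0.13  0.46  0.47  1.57  0.    1.51]
need cm [-0.09  0.19  9.07] roll -0.0
```

View pics/scene1.png

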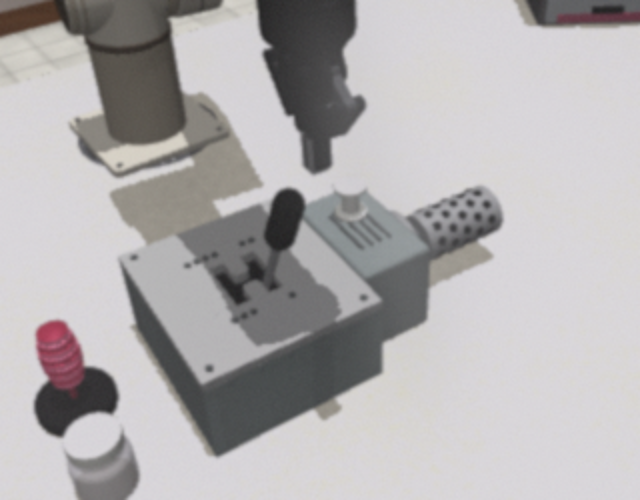

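The closed fingers are above and forward of the knob, tips at about (315,165) in the crop, and the bobbin and model are clear. I'll descend in front of the knob.

```bash
python3 -m inch '[[[0,0.2,0.2,2.5,0],[0,0.2,0.2,5,0],[0,0.2,0.2,7.5,0],[0,0.2,0.2,9,0],[0,0.2,0.2,9,0]]]'
python3 -m inch '[[[0,-0.2,0,0,0],[0,-0.5,0,0,0],[0,-0.8,0,0,0],[0,-1.1,0,0,0],[0,-1.4,0,0,0]]]'
python3 - <<'E'
from h import *
st()
p,d=optics.camera("scene"); cv2.imwrite("pics/scene2.png",cv2.resize(cv2.convertScaleAbs(p[80:330,130:450,::-1],alpha=1.4),None,fx=2,fy=2))
E
```

```text
clock: 2.12
eef_pos: [0.6095, -0.0752, 0.2059]
tool_rot: [1.0, -0.028, -0.003, -0.002]
ft_force: [-0.9, 0.4, -0.2]
grip_width: -0.0
clock: 2.75
eef_pos: [0.5953, -0.0744, 0.2062]
tool_rot: [1.0, -0.028, -0.002, -0.002]
ft_force: [-0.0, 0.3, -0.2]
grip_width: -0.0001
t 2.75 W-frame mm: fwd 79.3 left 39.1 z 206.2  toolx ang -3.2 grip -0.1
F fwd -0.0 left 0.3 up -0.2 j [-0.13  0.46  0.22  1.34  0.    1.5 ]
```

View pics/scene2.png

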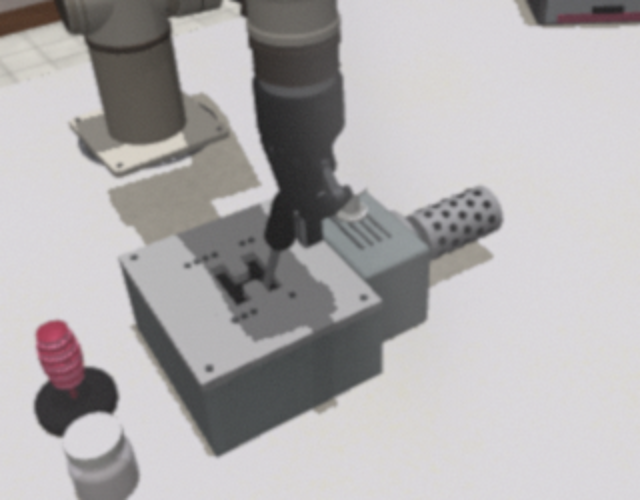

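The fingers, at about (315,240), are right in front of the knob at (285,215). I'll pull back slowly and watch for contact.

```bash
python3 -m inch '[[[0,-0.3,0.1,0,0],[0,-0.6,0.2,0,0],[0,-0.9,0.2,0,0],[0,-1.2,0.2,0,0],[0,-1.5,0.2,0,0]]]'
python3 -c "
from h import *
st()"
python3 -m inch '[[[0,-0.3,0,0,0],[0,-0.6,0,0,0],[0,-0.9,0,0,0],[0,-1.2,0,0,0],[0,-1.5,0,0,0]]]'
python3 - <<'E'
from h import *
st()
p,d=optics.camera("scene"); cv2.imwrite("pics/scene3.png",cv2.resize(cv2.convertScaleAbs(p[80:330,130:450,::-1],alpha=1.4),None,fx=2,fy=2))
E
```

```text
clock: 3.42
eef_pos: [0.5804, -0.0755, 0.2068]
tool_rot: [1.0, -0.028, -0.002, -0.002]
ft_force: [2.0, 0.1, 1.4]
grip_width: 0.0001
t 3.42 W-frame mm: fwd 64.4 left 37.0 z 206.8  toolx ang -3.2 grip 0.1
F fwd 2.0 left 0.2 up 1.4 j [-0.13  0.43  0.18  1.32  0.    1.5 ]
clock: 4.05
eef_pos: [0.5651, -0.0747, 0.2068]
tool_rot: [1.0, -0.028, -0.002, -0.002]
ft_force: [1.0, 0.2, 0.6]
grip_width: -0.0
t 4.05 W-frame mm: fwd 49.2 left 36.9 z 206.8  toolx ang -3.2 grip -0.0
F fwd 1.0 left 0.2 up 0.6 j [-0.13  0.4   0.13  1.3   0.    1.49]
```

View pics/scene3.png

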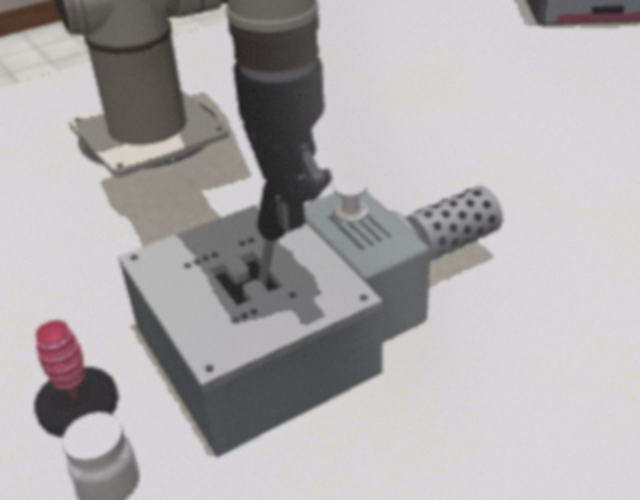

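The knob is being pushed back, with about 2 N of contact. The stop for the channel centre should be at TCP of about +31. I'll go a little short of that, then measure.

```bash
python3 -m inch '[[[0,-0.4,0,0,0],[0,-0.8,0,0,0],[0,-1.2,0,0,0],[0,-1.6,0,0,0],[0,-1.6,0,0,0]]]'
python3 -c "
from h import *
st()"
python3 -m inch '[[[0,1,0,0,0],[0,2.5,0,0,0],[0,3.5,0,-3,0],[0,3.5,0,-6,0],[0,3.5,-5,-9,0]]]'
python3 -m inch '[[[0,2,-5,0,0],[0,3,-8,0,0],[0,3,-11,0,0],[0,3,-13,0,0],[0,3,-14,0,0]]]'
python3 - <<'E'
from h import *
st()
for n in ("top","scene"):
    p,d=optics.camera(n); cv2.imwrite(f"pics/{n}4.png",p[:,:,::-1]); np.save(f"pics/{n}4.npy",d)
    c=p[160:300,330:520] if n=="top" else p[150:310,170:360]
    cv2.imwrite(f"pics/{n}4z.png",cv2.resize(cv2.convertScaleAbs(c[:,:,::-1],alpha=1.4),None,fx=3.5,fy=3.5,interpolation=cv2.INTER_CUBIC))
E
```

```text
clock: 4.72
eef_pos: [0.5483, -0.0737, 0.2068]
tool_rot: [1.0, -0.028, -0.002, -0.002]
ft_force: [0.3, 0.7, 1.1]
grip_width: -0.0001
t 4.72 W-frame mm: fwd 32.3 left 36.8 z 206.8  toolx ang -3.2 grip -0.1
F fwd 0.2 left 0.7 up 1.1 j [-0.14  0.37  0.08  1.29  0.    1.49]
clock: 5.35
eef_pos: [0.5868, -0.0284, 0.2967]
tool_rot: [1.0, -0.031, -0.003, -0.001]
ft_force: [1.3, 0.7, 0.1]
grip_width: -0.0
clock: 5.98
eef_pos: [0.6253, 0.1105, 0.2963]
tool_rot: [1.0, -0.03, -0.004, -0.001]
ft_force: [-0.2, -0.6, 0.4]
grip_width: -0.0
t 5.97 W-frame mm: fwd 97.9 left 225.4 z 296.3  toolx ang -3.4 grip -0.0
F fwd -0.1 left -0.6 up 0.4 j [0.17 0.52 0.55 1.61 0.   1.8 ]
```

View pics/top4z.png

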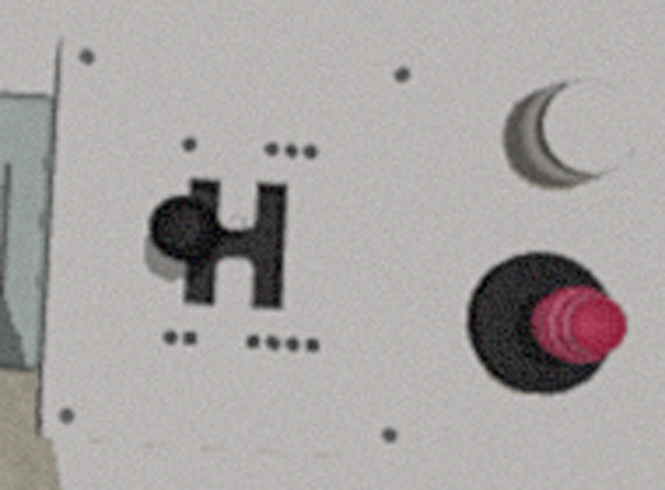

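View pics/scene4z.png

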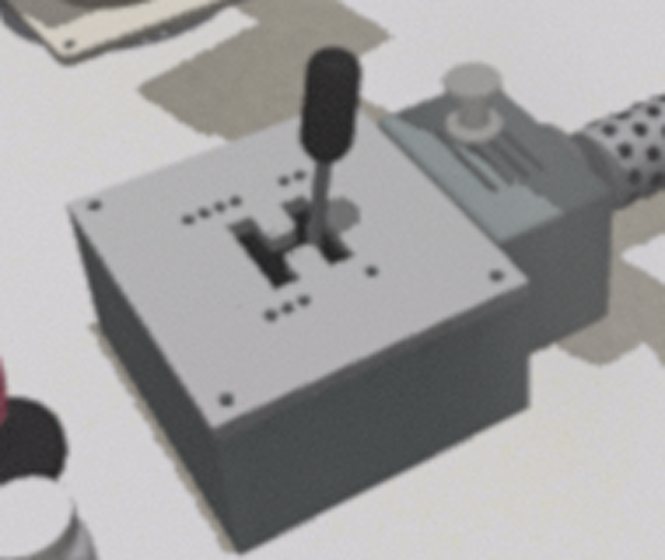

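Both views show the rod at the mouth of the cross channel, with the knob at about (183,228) in the zoomed top view. Now I'll check the exact fore-aft angle.

```bash
cat > knob.py <<'E'
from h import *
def W(P): r=np.asarray(P)[...,:2]-O; return np.stack([r@F,r@L],-1)*1e3
def knob(tag):
    out=[]
    for n,box in (("top",(185,260,365,430)),("scene",(150,215,235,310))):
        i=optics.camera_info(n); p=cv2.imread(f"pics/{n}{tag}.png"); d=np.load(f"pics/{n}{tag}.npy"); C=cloud(i,d)
        q=np.zeros(d.shape,bool); a,b,c,e=box; q[a:b,c:e]=True
        q&=(p.max(2)<60)&(C[...,2]>.16)&(C[...,2]<.25)
        k,lab,s,_=cv2.connectedComponentsWithStats(q.astype(np.uint8)); j=1+np.argmax(s[1:,4]); q=lab==j
        pts=C[q]
        w=W(pts)
        if n=="top":
            t=pts[:,2]>np.percentile(pts[:,2],95)-.008
            v,u=np.nonzero(q); (cu,cv_),r=cv2.minEnclosingCircle(np.c_[u,v].astype(np.float32))
            print("top: top-face centroid W",w[t].mean(0).round(1),"z",pts[t][:,2].mean().round(4),"circ",cu,cv_,r,"ray@.23",W(ray(i,cu,cv_,.23)).round(1))
        else:
            cam=-i["R"].T@i["t"]
            for z in (.18,.19,.2,.21,.22):
                s_=abs(pts[:,2]-z)<.006; w_=w[s_]
                # algebraic circle fit, fixed radius 16
                from scipy.optimize import least_squares
                x=least_squares(lambda c:np.hypot(*(w_-c).T)-16,w_.mean(0)-10*np.array([.87,-.4])).x
                print("scene z",z,len(w_),"centre W",x.round(1))
E
python3 - <<'E'
from knob import *
knob("4")
i=optics.camera_info("top")
p=cv2.imread("pics/top4.png").max(2)
print("gate centre eye",W(ray(i,397.4,229.5,.11)))
for u in (404,406,408,410): # right slot ends, subpixel 
    col=p[205:255,u].astype(int); print(u,np.nonzero(col<65)[0][[0,-1]]+205)
print([W(ray(i,407.5,v,.11)).round(1) for v in (212.5,247.5)])
E
```

```text
top: top-face centroid W [ 1.  41.2] z 0.2282 circ 382.67242431640625 225.6724090576172 10.362868309020996 ray@.23 [-0.3 38.9]
scene z 0.18 69 centre W [ 3.9 32.1]
scene z 0.19 71 centre W [ 3.7 33.8]
scene z 0.2 76 centre W [ 4.2 35.9]
scene z 0.21 76 centre W [ 4.1 38.2]
scene z 0.22 87 centre W [ 3.6 40.3]
gate centre eye [-0.46445328 -0.77034622]
404 [213 247]
406 [213 247]
408 [213 247]
410 [213 242]
[array([ 32.7, -18.3]), array([-33.1, -21.2])]
```

Top view puts the knob at 0 to +1 mm, scene at +4 mm, and the fingertip contact geometry at +2 mm. All are within the ±6 mm crossing window. Next I'll go to the left of the knob.

```bash
python3 -c "
from h import *
st((2,85,290))"
python3 -m inch '[[[0,-2.5,3.5,0,0],[0,-5,7,0,0],[0,-7.5,10.5,0,0],[0,-9.6,14,0.5,0],[0,-9.6,14,0.5,0]]]'
python3 -c "
from h import *
st((2,80,207))"
```

```text
t 6.08 W-frame mm: fwd 97.9 left 225.0 z 296.6  toolx ang -3.4 grip 0.1
F fwd 0.0 left 0.2 up 0.2 j [0.17 0.52 0.55 1.61 0.   1.8 ]
need cm [-9.6  13.99  0.7 ] roll 0.1
clock: 6.7
eef_pos: [0.5191, -0.0269, 0.2926]
tool_rot: [0.999, -0.033, -0.003, -0.001]
ft_force: [0.1, -0.2, 0.3]
grip_width: -0.0006
t 6.70 W-frame mm: fwd 0.3 left 81.8 z 292.6  toolx ang -3.8 grip -0.6
F fwd 0.2 left -0.2 up 0.3 j [-0.05  0.27  0.17  1.47  0.    1.58]
need cm [0.23 0.19 8.55] roll -0.2
```

```bash
python3 -m inch '[[[0,0.2,-0.3,2.5,0],[0,0.2,-0.3,5,0],[0,0.2,-0.3,7.5,0],[0,0.2,-0.3,8.5,0],[0,0.2,-0.3,8.5,0]]]'
python3 -m inch '[[[0,0,0.4,0,0],[0,0,0.8,0,0],[0,0,1.2,0,0],[0,0,1.6,0,0],[0,0,2,0,0]]]'
python3 - <<'E'
from h import *
st((2,-9,207))
p,d=optics.camera("scene"); cv2.imwrite("pics/scene5.png",cv2.resize(cv2.convertScaleAbs(p[80:330,130:450,::-1],alpha=1.4),None,fx=2,fy=2))
E
```

```text
clock: 7.32
eef_pos: [0.5207, -0.0239, 0.2073]
tool_rot: [0.999, -0.033, -0.004, -0.001]
ft_force: [-0.0, -0.2, 0.0]
grip_width: 0.0
clock: 7.95
eef_pos: [0.5194, -0.0439, 0.2075]
tool_rot: [0.999, -0.033, -0.004, -0.001]
ft_force: [-0.4, 1.6, 1.3]
grip_width: -0.0
t 7.95 W-frame mm: fwd 1.7 left 64.8 z 207.5  toolx ang -3.8 grip -0.0
F fwd -0.5 left 1.6 up 1.3 j [-0.09  0.31 -0.    1.27  0.    1.55]
need cm [0.06 7.38 0.03] roll -0.2
```

View pics/scene5.png

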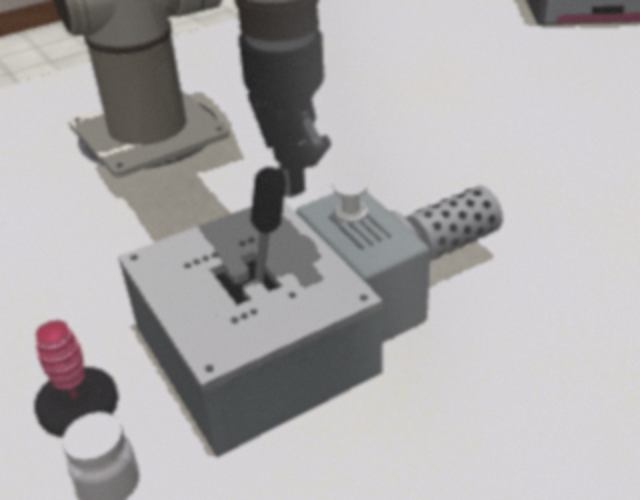

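Contact reads 1.6 N, with the fingers at (293,180) touching the left side of the knob. I'll push it across.

```bash
python3 -m inch '[[[0,0,0.3,0,0],[0,0,0.6,0,0],[0,0,0.9,0,0],[0,0,1.2,0,0],[0,0,1.5,0,0]]]'
python3 -c "
from h import *
st()"
python3 -m inch '[[[0,0,0.3,0,0],[0,0,0.6,0,0],[0,0,0.9,0,0],[0,0,1.2,0,0],[0,0,1.5,0,0]]]'
python3 - <<'E'
from h import *
st((2,-9,207))
p,d=optics.camera("scene"); cv2.imwrite("pics/scene6.png",cv2.resize(cv2.convertScaleAbs(p[80:330,130:450,::-1],alpha=1.4),None,fx=2,fy=2))
E
```

```text
clock: 8.62
eef_pos: [0.5185, -0.0593, 0.2075]
tool_rot: [0.999, -0.033, -0.004, -0.001]
ft_force: [-0.5, 1.3, 1.3]
grip_width: 0.0
t 8.62 W-frame mm: fwd 1.7 left 49.4 z 207.5  toolx ang -3.8 grip 0.0
F fwd -0.5 left 1.3 up 1.3 j [-0.11  0.31 -0.    1.27  0.    1.52]
clock: 9.25
eef_pos: [0.5175, -0.0745, 0.2074]
tool_rot: [0.999, -0.033, -0.004, -0.001]
ft_force: [0.3, 1.2, 0.8]
grip_width: 0.0003
t 9.25 W-frame mm: fwd 1.6 left 34.1 z 207.4  toolx ang -3.8 grip 0.3
F fwd 0.2 left 1.2 up 0.8 j [-0.14  0.31 -0.    1.27  0.    1.49]
need cm [0.06 4.31 0.04] roll -0.3
```

View pics/scene6.png

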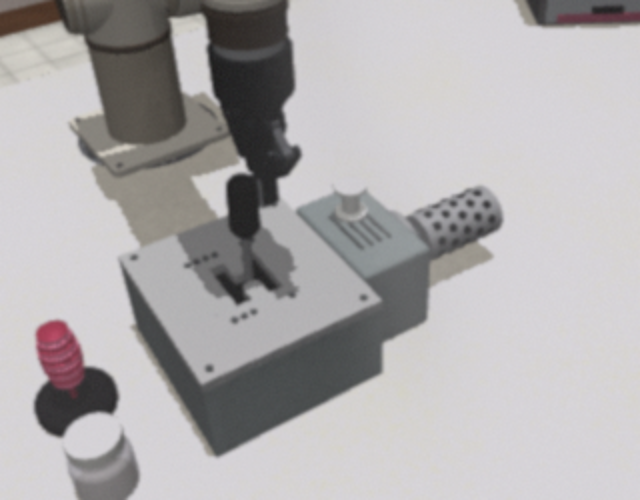

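The lever is crossing freely at about 1.3 N, and the rod has reached the middle of the channel. I'll continue.

```bash
python3 -m inch '[[[0,0,0.3,0,0],[0,0,0.6,0,0],[0,0,0.9,0,0],[0,0,1.2,0,0],[0,0,1.5,0,0]]]'
python3 -c "
from h import *
st()"
python3 -m inch '[[[0,0,0.3,0,0],[0,0,0.6,0,0],[0,0,0.9,0,0],[0,0,1.2,0,0],[0,0,1.5,0,0]]]'
python3 -c "
from h import *
st((2,-9,207))"
```

```text
clock: 9.93
eef_pos: [0.5165, -0.09, 0.2074]
tool_rot: [0.999, -0.033, -0.004, -0.001]
ft_force: [-0.2, 1.8, 1.9]
grip_width: -0.0001
t 9.93 W-frame mm: fwd 1.5 left 18.6 z 207.4  toolx ang -3.8 grip -0.1
F fwd -0.3 left 1.7 up 1.9 j [-0.17  0.31  0.    1.27  0.    1.46]
clock: 10.55
eef_pos: [0.5154, -0.1052, 0.2073]
tool_rot: [0.999, -0.033, -0.004, -0.001]
ft_force: [-0.5, 1.5, 1.2]
grip_width: 0.0002
t 10.55 W-frame mm: fwd 1.4 left 3.4 z 207.3  toolx ang -3.8 grip 0.2
F fwd -0.6 left 1.4 up 1.2 j [-0.2   0.32  0.01  1.27  0.    1.44]
need cm [0.07 1.24 0.03] roll -0.3
```

```bash
python3 -m inch '[[[0,0,0.3,0,0],[0,0,0.6,0,0],[0,0,0.8,0,0],[0,0,1,0,0],[0,0,1,0,0]]]'
python3 -c "
from h import *
st()"
python3 -m inch '[[[0,0,0.1,0,0],[0,0,0.2,0,0],[0,0,0.2,0,0],[0,0,0.2,0,0],[0,0,0.2,0,0]]]'
python3 - <<'E'
from h import *
st()
p,d=optics.camera("scene"); cv2.imwrite("pics/scene7.png",cv2.resize(cv2.convertScaleAbs(p[80:330,130:450,::-1],alpha=1.4),None,fx=2,fy=2))
E
```

```text
clock: 11.18
eef_pos: [0.5146, -0.1154, 0.2072]
tool_rot: [0.999, -0.033, -0.004, -0.001]
ft_force: [-0.2, 1.2, -0.7]
grip_width: -0.0
t 11.18 W-frame mm: fwd 1.2 left -6.8 z 207.2  toolx ang -3.8 grip -0.0
F fwd -0.2 left 1.2 up -0.7 j [-0.22  0.32  0.01  1.27 -0.    1.42]
clock: 11.8
eef_pos: [0.5144, -0.1174, 0.2072]
tool_rot: [0.999, -0.033, -0.004, -0.001]
ft_force: [0.4, 1.2, -0.8]
grip_width: -0.0003
t 11.80 W-frame mm: fwd 1.2 left -8.8 z 207.2  toolx ang -3.8 grip -0.3
F fwd 0.3 left 1.3 up -0.8 j [-0.22  0.32  0.01  1.27 -0.    1.41]
```

View pics/scene7.png

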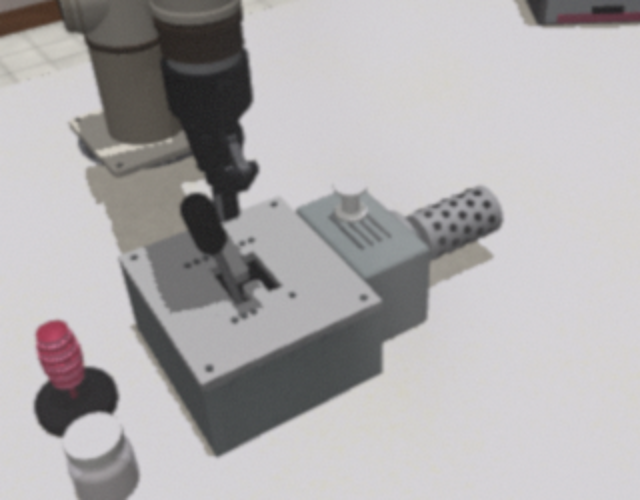

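```bash
python3 -m inch '[[[0,0,0.1,0,0],[0,0,0.2,0,0],[0,0,0.2,0,0],[0,0,0.2,0,0],[0,0,0.2,0,0]]]'
python3 -c "
from h import *
st()"
```

```text
clock: 12.48
eef_pos: [0.5143, -0.1194, 0.2072]
tool_rot: [0.999, -0.033, -0.004, -0.001]
ft_force: [0.1, 1.1, -1.0]
grip_width: 0.0
t 12.47 W-frame mm: fwd 1.2 left -10.8 z 207.2  toolx ang -3.8 grip 0.0
F fwd -0.0 left 1.1 up -1.0 j [-0.23  0.32  0.01  1.27 -0.    1.41]
```

```bash
python3 -m inch '[[[0,0,0.1,0,0],[0,0,0.15,0,0],[0,0,0.15,0,0],[0,0,0.15,0,0],[0,0,0.15,0,0]]]'
python3 -c "
from h import *
st()"
```

```text
clock: 13.1
eef_pos: [0.5142, -0.1207, 0.2071]
tool_rot: [0.999, -0.033, -0.004, -0.001]
ft_force: [0.2, 2.8, -1.1]
grip_width: 0.0
t 13.10 W-frame mm: fwd 1.1 left -12.2 z 207.1  toolx ang -3.8 grip 0.0
F fwd 0.0 left 2.8 up -1.1 j [-0.23  0.32  0.01  1.27 -0.    1.41]
```

Force is climbing, so the lever is at the right-hand stop. I'll retreat left and up, go round behind it and look.

```bash
python3 -m inch '[[[0,0,-1,0,0],[0,0,-2.5,0,0],[0,0,-2.5,-3,0],[0,0,-2.5,-6,0],[0,0,-2.5,-9,0]]]'
python3 -m inch '[[[0,-4,0,0,0],[0,-8,0,0,0],[0,-12,0,0,0],[0,-14,0,0,0],[0,-14,0,0,0]]]'
python3 - <<'E'
from knob import *
st((-60,-36,290))
for n in ("top","scene"):
    p,d=optics.camera(n); cv2.imwrite(f"pics/{n}8.png",p[:,:,::-1]); np.save(f"pics/{n}8.npy",d)
    c=p[160:300,330:520] if n=="top" else p[150:310,170:360]
    cv2.imwrite(f"pics/{n}8z.png",cv2.resize(cv2.convertScaleAbs(c[:,:,::-1],alpha=1.4),None,fx=3.5,fy=3.5,interpolation=cv2.INTER_CUBIC))
E
```

```text
clock: 13.72
eef_pos: [0.5166, -0.0952, 0.2983]
tool_rot: [0.999, -0.033, -0.004, -0.0]
ft_force: [0.8, -0.2, -0.5]
grip_width: 0.0001
clock: 14.35
eef_pos: [0.3761, -0.0856, 0.3001]
tool_rot: [0.999, -0.033, -0.003, 0.0]
ft_force: [0.3, -0.2, -0.4]
grip_width: -0.0
t 14.35 W-frame mm: fwd -138.8 left 14.4 z 300.1  toolx ang -3.8 grip -0.0
F fwd 0.3 left -0.2 up -0.4 j [-0.22 -0.   -0.13  1.45 -0.    1.41]
need cm [7.91 5.   0.96] roll -0.2
```

View pics/top8z.png

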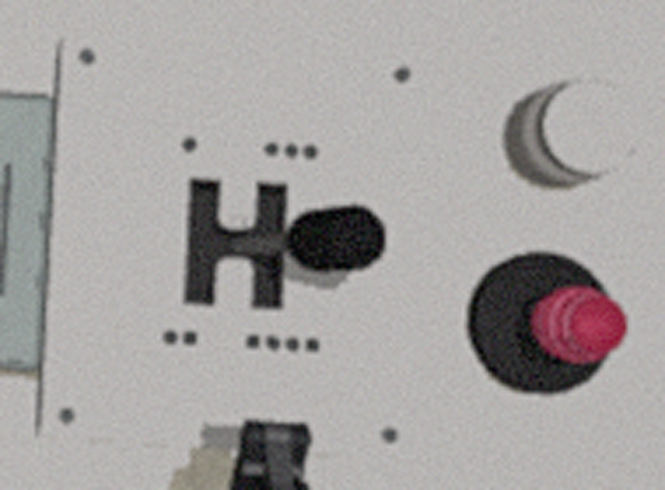

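View pics/scene8z.png

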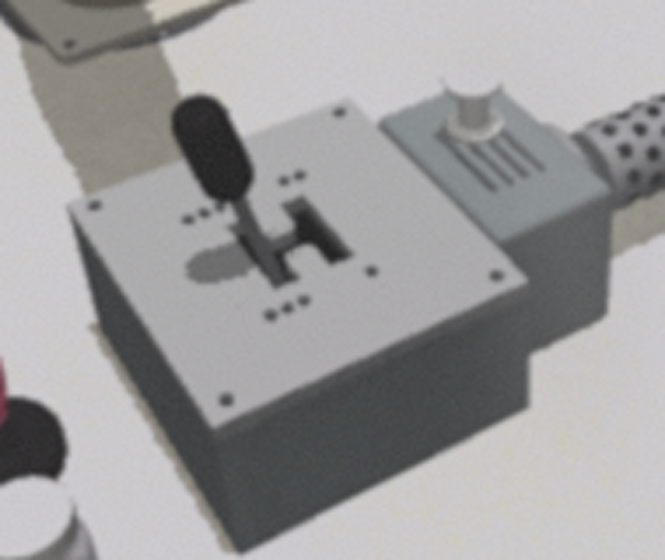

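The rod is at the right-hand end of the channel, with the knob at about (337,238) in the top zoom and nothing else disturbed. I'll go behind the knob and descend.

```bash
python3 -m inch '[[[0,2,1.7,0,0],[0,4,3.4,0,0],[0,6,5.1,0,0],[0,7.9,5.1,0,0],[0,7.9,5.1,0,0]]]'
python3 -c "
from h import *
st((-58,-37,207))"
python3 -m inch '[[[0,0,0,2.5,0],[0,0,0,5,0],[0,0,0,7.5,0],[0,0,0,9,0],[0,0,0,9.2,0]]]'
python3 - <<'E'
from h import *
st((20,-37,207))
p,d=optics.camera("scene"); cv2.imwrite("pics/scene9.png",cv2.resize(cv2.convertScaleAbs(p[80:330,130:450,::-1],alpha=1.4),None,fx=2,fy=2))
E
```

```text
clock: 15.08
eef_pos: [0.4548, -0.1422, 0.2983]
tool_rot: [0.999, -0.032, -0.004, -0.0]
ft_force: [-0.5, 0.2, 0.5]
grip_width: -0.0
t 15.07 W-frame mm: fwd -56.8 left -37.2 z 298.3  toolx ang -3.7 grip -0.0
F fwd -0.5 left 0.2 up 0.5 j [-0.3   0.18  0.07  1.46 -0.    1.33]
need cm [-0.05 -0.02  9.13] roll -0.2
clock: 15.7
eef_pos: [0.4532, -0.1416, 0.2051]
tool_rot: [0.999, -0.032, -0.005, -0.001]
ft_force: [-0.1, 0.4, 0.2]
grip_width: -0.0004
t 15.70 W-frame mm: fwd -58.4 left -36.8 z 205.1  toolx ang -3.7 grip -0.4
F fwd -0.1 left 0.4 up 0.2 j [-0.3   0.22 -0.13  1.23 -0.    1.33]
need cm [ 7.84  0.   -0.27] roll -0.2
```

View pics/scene9.png

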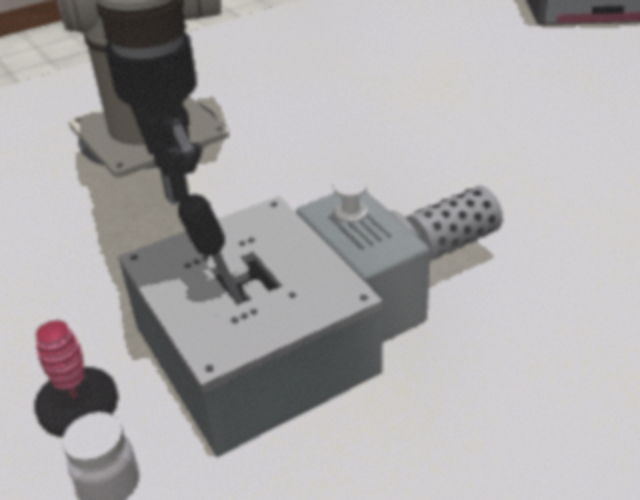

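The fingers are right behind the knob at (175,180). Now I'll push forward.

```bash
python3 -m inch '[[[0,0.6,0,-0.2,0],[0,1.2,0,-0.2,0],[0,1.8,0,-0.2,0],[0,2.4,0,-0.2,0],[0,3,0,-0.2,0]]]'
python3 -c "
from h import *
st()"
python3 -m inch '[[[0,0.4,0,0,0],[0,0.8,0,0,0],[0,1.2,0,0,0],[0,1.6,0,0,0],[0,2,0,0,0]]]'
python3 - <<'E'
from h import *
st((20,-37,207))
p,d=optics.camera("scene"); cv2.imwrite("pics/scene10.png",cv2.resize(cv2.convertScaleAbs(p[80:330,130:450,::-1],alpha=1.4),None,fx=2,fy=2))
E
```

```text
clock: 16.38
eef_pos: [0.4841, -0.1438, 0.2074]
tool_rot: [0.999, -0.032, -0.004, -0.0]
ft_force: [0.2, -1.0, 0.1]
grip_width: 0.0002
t 16.38 W-frame mm: fwd -27.5 left -37.0 z 207.4  toolx ang -3.7 grip 0.2
F fwd 0.3 left -0.9 up 0.1 j [-0.29  0.28 -0.05  1.26 -0.    1.35]
clock: 17.0
eef_pos: [0.5043, -0.1451, 0.2073]
tool_rot: [0.999, -0.032, -0.004, -0.0]
ft_force: [-0.3, -0.4, 1.0]
grip_width: -0.0004
t 17.00 W-frame mm: fwd -7.2 left -37.1 z 207.3  toolx ang -3.7 grip -0.4
F fwd -0.3 left -0.5 up 1.0 j [-0.28  0.31  0.01  1.27 -0.    1.36]
need cm [ 2.72 -0.02  0.01] roll -0.2
```

View pics/scene10.png

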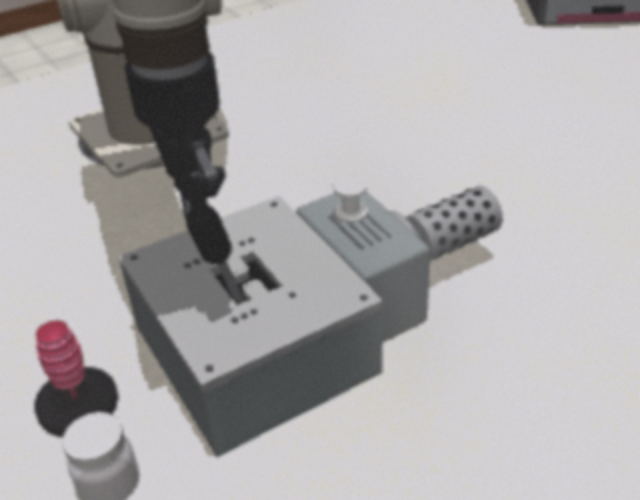

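The knob is moving forward with the fingers behind it. I'll continue to about +17, then inch toward the stop.

```bash
python3 -m inch '[[[0,0.5,0,0,0],[0,1,0,0,0],[0,1.5,0,0,0],[0,2,0,0,0],[0,2.2,0,0,0]]]'
python3 -c "
from h import *
st()"
python3 -m inch '[[[0,0.1,0,0,0],[0,0.2,0,0,0],[0,0.3,0,0,0],[0,0.3,0,0,0],[0,0.3,0,0,0]]]'
python3 -c "
from h import *
st()"
```

```text
clock: 17.68
eef_pos: [0.5271, -0.1465, 0.2069]
tool_rot: [0.999, -0.032, -0.004, -0.0]
ft_force: [-0.3, 0.0, -1.0]
grip_width: -0.0
t 17.68 W-frame mm: fwd 15.6 left -37.2 z 206.9  toolx ang -3.7 grip -0.0
F fwd -0.3 left -0.0 up -1.0 j [-0.27  0.36  0.07  1.29 -0.    1.36]
clock: 18.3
eef_pos: [0.5301, -0.1467, 0.207]
tool_rot: [0.999, -0.032, -0.004, -0.0]
ft_force: [-2.0, 0.3, -0.0]
grip_width: -0.0
t 18.30 W-frame mm: fwd 18.6 left -37.1 z 207.0  toolx ang -3.7 grip -0.0
F fwd -2.0 left 0.2 up -0.0 j [-0.27  0.36  0.08  1.29 -0.    1.37]
```

```bash
python3 -m inch '[[[0,0.1,0,0,0],[0,0.2,0,0,0],[0,0.2,0,0,0],[0,0.2,0,0,0],[0,0.2,0,0,0]]]'
python3 -m inch '[[[0,0.1,0,0,0],[0,0.15,0,0,0],[0,0.15,0,0,0],[0,0.15,0,0,0],[0,0.15,0,0,0]]]'
python3 -c "
from h import *
st()"
```

```text
clock: 18.92
eef_pos: [0.5322, -0.1469, 0.207]
tool_rot: [0.999, -0.032, -0.004, -0.0]
ft_force: [-1.2, 0.7, -0.4]
grip_width: 0.0002
clock: 19.55
eef_pos: [0.5337, -0.147, 0.207]
tool_rot: [0.999, -0.032, -0.004, -0.0]
ft_force: [-1.4, -0.6, -0.7]
grip_width: -0.0001
t 19.55 W-frame mm: fwd 22.2 left -37.2 z 207.0  toolx ang -3.7 grip -0.1
F fwd -1.3 left -0.7 up -0.7 j [-0.27  0.37  0.09  1.29 -0.    1.37]
```

```bash
python3 -m inch '[[[0,0.1,0,0,0],[0,0.15,0,0,0],[0,0.15,0,0,0],[0,0.15,0,0,0],[0,0.15,0,0,0]]]'
python3 -m inch '[[[0,0.1,0,0,0],[0,0.1,0,0,0],[0,0.1,0,0,0],[0,0.1,0,0,0],[0,0.1,0,0,0]]]'
python3 - <<'E'
from h import *
st()
p,d=optics.camera("scene"); cv2.imwrite("pics/scene11.png",cv2.resize(cv2.convertScaleAbs(p[80:330,130:450,::-1],alpha=1.4),None,fx=2,fy=2))
E
```

```text
clock: 20.18
eef_pos: [0.5352, -0.1471, 0.207]
tool_rot: [0.999, -0.032, -0.004, -0.0]
ft_force: [-1.8, -0.1, -0.5]
grip_width: 0.0004
clock: 20.8
eef_pos: [0.5362, -0.1472, 0.207]
tool_rot: [0.999, -0.032, -0.004, -0.0]
ft_force: [-1.0, 0.3, -0.3]
grip_width: -0.0002
t 20.80 W-frame mm: fwd 24.7 left -37.2 z 207.0  toolx ang -3.7 grip -0.2
F fwd -1.0 left 0.2 up -0.3 j [-0.27  0.38  0.09  1.3  -0.    1.37]
```

View pics/scene11.png

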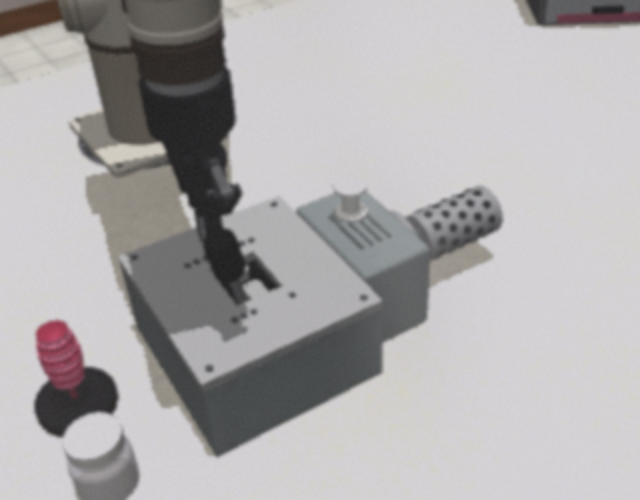

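```bash
python3 -m inch '[[[0,0.1,0,0,0],[0,0.15,0,0,0],[0,0.15,0,0,0],[0,0.15,0,0,0],[0,0.15,0,0,0]]]'
python3 -m inch '[[[0,0.1,0,0,0],[0,0.15,0,0,0],[0,0.15,0,0,0],[0,0.15,0,0,0],[0,0.15,0,0,0]]]'
```

```text
clock: 21.48
eef_pos: [0.5377, -0.1472, 0.207]
tool_rot: [0.999, -0.032, -0.004, -0.0]
ft_force: [-1.9, 1.0, -0.4]
grip_width: -0.0001
clock: 22.1
eef_pos: [0.5392, -0.1473, 0.207]
tool_rot: [0.999, -0.032, -0.004, -0.0]
ft_force: [-1.1, 1.1, -0.4]
grip_width: -0.0002
```

```bash
python3 -m inch '[[[0,0.1,0,0,0],[0,0.15,0,0,0],[0,0.15,0,0,0],[0,0.15,0,0,0],[0,0.15,0,0,0]]]'
python3 -m inch '[[[0,0.1,0,0,0],[0,0.15,0,0,0],[0,0.15,0,0,0],[0,0.15,0,0,0],[0,0.15,0,0,0]]]'
```

```text
clock: 22.72
eef_pos: [0.5406, -0.1474, 0.2069]
tool_rot: [0.999, -0.032, -0.004, -0.0]
ft_force: [-2.2, -0.1, -0.8]
grip_width: 0.0002
clock: 23.35
eef_pos: [0.542, -0.1475, 0.2068]
tool_rot: [0.999, -0.032, -0.004, -0.0]
ft_force: [-2.8, 0.6, -0.5]
grip_width: -0.0002
```

```bash
python3 -m inch '[[[0,0.1,0,0,0],[0,0.15,0,0,0],[0,0.15,0,0,0],[0,0.15,0,0,0],[0,0.15,0,0,0]]]'
python3 -m inch '[[[0,0.1,0,0,0],[0,0.15,0,0,0],[0,0.15,0,0,0],[0,0.15,0,0,0],[0,0.15,0,0,0]]]'
```

```text
clock: 23.98
eef_pos: [0.5433, -0.1475, 0.2067]
tool_rot: [0.999, -0.032, -0.004, -0.0]
ft_force: [-4.2, 1.2, -1.5]
grip_width: -0.0001
clock: 24.6
eef_pos: [0.5445, -0.1476, 0.2066]
tool_rot: [0.999, -0.032, -0.005, -0.0]
ft_force: [-4.8, 0.2, -1.6]
grip_width: 0.0001
```

Force has climbed steadily to about 5 N, so the lever is at the front stop. I'll retreat and look.

```bash
python3 -m inch '[[[0,-1,0,0,0],[0,-3,0,0,0],[0,-4,0,-3,0],[0,-6,0,-6,0],[0,-9,0,-9,0]]]'
python3 -m inch '[[[0,-4,0,0,0],[0,-8,0,0,0],[0,-10,0,0,0],[0,-10,0,0,0],[0,-10,0,0,0]]]'
python3 - <<'E'
from knob import *
st()
for n in ("top","scene"):
    p,d=optics.camera(n); cv2.imwrite(f"pics/{n}12.png",p[:,:,::-1]); np.save(f"pics/{n}12.npy",d)
    c=p[160:300,330:520] if n=="top" else p[150:310,170:360]
    cv2.imwrite(f"pics/{n}12z.png",cv2.resize(cv2.convertScaleAbs(c[:,:,::-1],alpha=1.4),None,fx=3.5,fy=3.5,interpolation=cv2.INTER_CUBIC))
knob("12")
i=optics.camera_info("top")
for a in (.2,.25,.3):
    x=np.tan(a);y=np.tan(.22); n=np.sqrt(1+x*x+y*y)
    P=lambda h:np.r_[O+h/n*(x*F-y*L),.03+h/n]
    print(a,"expect top-face W",W(P(.204)).round(1),"px",np.round(proj(i,P(.204)),1),"bottom px",np.round(proj(i,P(.136)),1))
E
```

```text
clock: 25.22
eef_pos: [0.4566, -0.1422, 0.2992]
tool_rot: [0.999, -0.032, -0.002, 0.0]
ft_force: [0.1, -0.2, -0.4]
grip_width: -0.0004
clock: 25.85
eef_pos: [0.3581, -0.1362, 0.3004]
tool_rot: [0.999, -0.032, -0.0, 0.001]
ft_force: [0.1, -0.0, 0.9]
grip_width: -0.0004
t 25.85 W-frame mm: fwd -153.7 left -37.2 z 300.4  toolx ang -3.7 grip -0.4
F fwd 0.1 left -0.0 up 0.9 j [-0.36 -0.01 -0.14  1.44 -0.    1.27]
top: top-face centroid W [ 56.8 -31.8] z 0.2191 circ 422.0 198.5 14.326648712158203 ray@.23 [ 48.4 -23.9]
scene z 0.18 15 centre W [ 51.8 -33.9]
scene z 0.19 44 centre W [ 55.4 -36.2]
scene z 0.2 58 centre W [ 58.  -38.7]
scene z 0.21 85 centre W [ 59.6 -39.5]
scene z 0.22 130 centre W [ 54.9 -33.1]
0.2 expect top-face W [ 39.6 -43.7] px [433.2 204.7] bottom px [417.5 214.5]
0.25 expect top-face W [ 49.3 -43.2] px [432.9 199. ] bottom px [417.4 211. ]
0.3 expect top-face W [ 59.  -42.6] px [432.5 193.4] bottom px [417.2 207.5]
```

View pics/top12z.png

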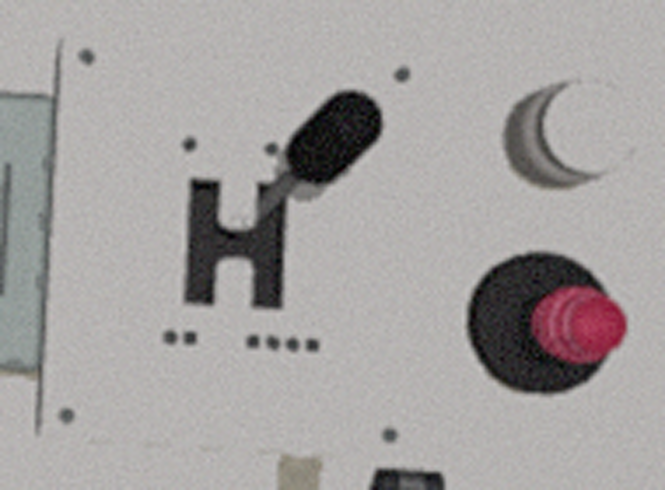

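View pics/scene12z.png

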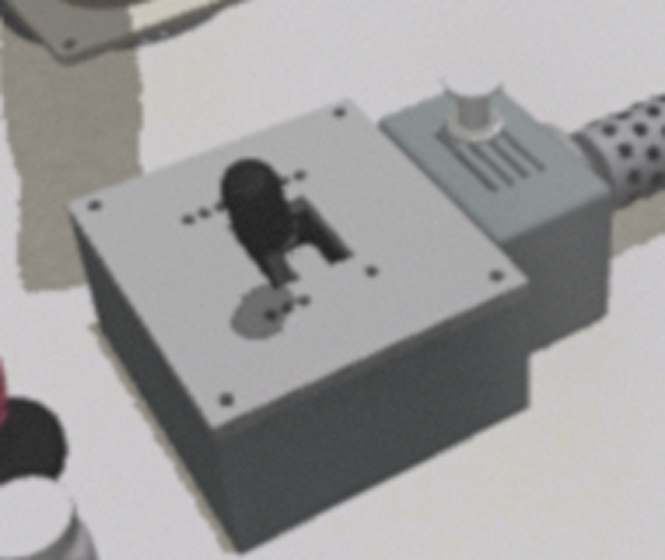

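The lever stands forward and right. My mask box clipped the knob at column 430, so I'll re-measure from the saved pictures.

```bash
python3 - <<'E'
from knob import *
i=optics.camera_info("top"); p=cv2.imread("pics/top12.png").max(2)
m=np.zeros_like(p); m[180:213,410:442]=(p[180:213,410:442]<60)*255
k,lab,s,_=cv2.connectedComponentsWithStats(m); q=lab==1+np.argmax(s[1:,4]); v,u=np.nonzero(q)
print(cv2.minAreaRect(np.c_[u,v].astype(np.float32)),"centroid",u.mean(),v.mean())
for a in (.2,.22,.25,.28,.3):
    x=np.tan(a);y=np.tan(.22); n=np.sqrt(1+x*x+y*y)
    P=lambda h:np.r_[O+h/n*(x*F-y*L),.03+h/n]
    print(a,"centroid~",np.round(proj(i,P(.17)),1))
C=cloud(i,np.load("pics/top12.npy"))[q]; t=C[C[:,2]>.212]; print(W(t).mean(0),t.mean(0))
# bystanders compare start vs now
for n in ("top","scene"):
    a=cv2.imread(f"pics/{n}0.png").astype(int);b=cv2.imread(f"pics/{n}12.png").astype(int); D=abs(a-b).max(2)>40
    for nm,(r0,r1,c0,c1) in ({"top":{"jar":(175,220,468,520),"model":(225,278,460,515),"bobbin":(222,255,300,332)},"scene":{"jar":(283,335,158,202),"model":(235,300,142,192),"bobbin":(166,190,294,318)}}[n]).items(): print(n,nm,"changed px",D[r0:r1,c0:c1].sum())
E
```

```text
((423.25006103515625, 200.75001525878906), (16.970561981201172, 34.64822769165039), 45.0) centroid 424.44242424242424 199.41010101010102
0.2 centroid~ [425.1 209.8]
0.22 centroid~ [425.  207.9]
0.25 centroid~ [424.9 205.2]
0.28 centroid~ [424.7 202.5]
0.3 centroid~ [424.5 200.7]
[ 55.75897713 -36.07780003] [ 0.56723872 -0.14793317  0.22840742]
top jar changed px 0
top model changed px 0
top bobbin changed px 0
scene jar changed px 0
scene model changed px 0
scene bobbin changed px 0
```

The knob centroid is at (424.4, 199.4). A lever at 0.30 along and 0.22 across predicts (424.5, 200.7), so it is fully home. The hand is clear and the bystanders haven't changed.

```bash
python3 -c "
from workcell import ticket
print(ticket.job_done())"
```

```text
the job is handed in; nothing more can be done
None
```

The winder is in third gear, and I handed the job in at about 26 s. With the closed fingertips I drew the lever back from first, pushed it across the channel to the right-hand stop, then pushed it forward to the front stop. The readings I took at the pauses never showed more than about 5 N at the hand, and I retracted the hand before handing in.

**Lever:** in the last top view the knob's centroid was at pixel (424.4, 199.4). A lever at 0.30 rad along and 0.22 rad across should appear at (424.5, 200.7), so it is fully home.

**Bystanders:** the model, jar and bobbin showed no changed pixels in either fixed view compared with the start.

**Checks that disagreed:**
- **Crossing position:** before the crossing, the top camera put the knob 0 to 1 mm forward of centre and the scene camera about 4 mm. Both were inside the ±6 mm window.
- **Front stop:** it came with the hand about 10 mm further forward than I had calculated, so I inched forward on the force readings instead.
- **Final measurement:** my first attempt clipped the knob in the picture, so I redid it from the saved images. In that first attempt the scene camera's circle fits put the knob up to about 60 mm forward. They scattered too much to rely on.

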